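# Put the rubber kidney away and latch the tool tray

## Task

Put the rubber kidney away: lay it flat in the larger compartment of the sprung-out wooden tool tray and let go of it. Then, with closed fingers, press the tray's front gently straight in until you feel it meet the end of its travel, and back off, so that the push-push latch catches; check that the tray stays in by itself with nothing touching it. Do not ram the tray or push it hard, and leave the other loose things on the table where they are.

Things in the scene. Friction and masses are not known exactly. Their poses are not given: they have to be found in the camera images.
- dock: fixed wooden dock carrying the tray, 210x220 mm, at most 50 mm high; origin on the table top, +x the way the tray is pressed in, y along its front, z up. Push-push latch under the tray: it catches when the tray is pressed to its end and let go; the tray then comes back 6 mm and stays. Not caught, it springs out to 0. A second push of 9 to 12 N frees it, a third latches it again.
- tray (a joint): how far the tray is pressed in along the dock's +x (m): 0 sprung out, latched 0.040 to 0.060. Its spring pushes out with 2 N at 0, 4.5 N at 0.05. The latch is ready where the tray meets a stiff spring buffer (+3.5 N per mm), at 0.046 to 0.066, different in every dock and not to be seen: feel it. A push of 8 N catches surely; over 22 N on it (past 0.01) fails.
- tray_front (a point): middle of the flat outer face of the tray's wooden front, where to press with closed fingers along the dock's +x (do not clamp the front: the grip is over the force limit). Moves with the tray, axes as the dock's. The front is 218 mm wide (y), 8 mm thick, from 11 to 58 mm above the table; this point is at 36 mm.
- tray_bay (a point): centre of the floor (27 mm above the table) of the tray's larger, empty compartment, 121 mm along the dock's x, 124 mm along its y; walls 17 to 19 mm above the floor, the front 31 mm. The smaller compartment on the +y side holds two fixed turned stamps lying down, 20 mm thick. Axes as the dock's; moves with the tray.
- kidney: firm red-brown kidney-shaped rubber rib lying flat on the table right of the dock, 42 mm wide (its x), 95 mm long (its y), 9 mm thick; origin at the centre of its underside, z up. Loose, about 40 g; grasp it across the 42 mm.
- masking_tape: roll of cream masking tape lying flat, 110x104x24 mm; origin at the centre of its underside; a loose bystander
- mould_front: white plaster mould half, 105x88x47 mm, near the front left of the table; origin at the centre of its underside; a loose bystander
- mould_rear: another white plaster mould half, 106x88x47 mm, left of the dock; origin at the centre of its underside; a loose bystander
- needle_tool: needle tool with a thin wooden handle, 153 mm long, 10 mm thick, at the front edge; origin at the centre of its underside; a loose bystander
- test_pot: small thrown cream test pot, 62 mm wide, 61 mm high, standing; origin at the centre of its underside; a loose bystander
- wood_tool: boxwood modelling tool, 191 mm long, 9 mm thick, at the front edge; origin at the centre of its underside; a loose bystander

How it is judged:
On the way, in this order (a step that is already met when the one before it is completed fails the run):
1. the kidney lies flat in the tray's larger compartment, let go, with the tray still sprung out (x of kidney in the frame of tray_bay between -0.045 and 0.045 m and y of kidney in the frame of tray_bay between -0.045 and 0.045 m and z of kidney in the frame of tray_bay between -0.004 and 0.006 m and angle between kidney's own z axis and vertical below 0.12 rad and contact force between the fingers and kidney below 0.1 N and value of joint tray below 0.03 m), for 0.2 s.
2. the tray is in, latched, and stays in with nothing of the robot touching it (value of joint tray above 0.036 m and contact force between each of the arm, the fingers and tray below 0.1 N and velocity of joint tray between -0.01 and 0.01 m/s), for 0.3 s.
At the end, for the whole second after the job is handed in: The tray is latched: pressed in by more than 36 mm and at rest with nothing touching it. The kidney lies at rest flat (within 7 degrees) on the floor of the tray's larger compartment, its centre within 45 mm of the compartment's centre along each side (value of joint tray above 0.036 m and velocity of joint tray between -0.01 and 0.01 m/s and linear speed of kidney below 0.02 m/s and x of kidney in the frame of tray_bay between -0.045 and 0.045 m and y of kidney in the frame of tray_bay between -0.045 and 0.045 m and z of kidney in the frame of tray_bay between -0.004 and 0.006 m and angle between kidney's own z axis and vertical below 0.12 rad).
It fails at once if the robot presses or grips the tray with more than 22 N while it is in (past 10 mm) (value of joint tray above 0.01 m and contact force between any of the arm, the fingers and tray above 22 N).
It fails at once if a bystander is moved by more than 30 mm (distance of any of masking_tape, mould_front, mould_rear, needle_tool, test_pot, wood_tool from where it was at the start of the episode above 0.03 m).
It also fails if it takes over 58 s, if anything falls off the work surface, if the arm or the gripper's body presses on something with over 40 N, if the wrist force passes 120 N, or if a joint passes its speed limit or range.

## Robot

A 7-joint arm with a two-finger parallel gripper is mounted at the origin on a cart in front of the work surface, level with it; the furniture and walls round the work are solid. World frame = base frame: x ahead of the robot, y to its left, z up, the work surface at z = 0. Lengths are in m, angles in rad, forces in N, time in s.
With the tool pointing down it reaches from about 0.4 to 0.925 m from the base axis. Payload 4.1 kg.
Tool frame: the origin (TCP) lies at the very end of the fingers, on their centre line; the grasp point (between the pads) lies 19 mm behind it; z points along the fingers, y is the line along which they close (so a half turn about z gives the same grasp; the last joint's range is limited). The gripper opens to 85 mm and grips with 20 to 120 N. Pads are 22 mm wide; open, the fingers measure 114 mm over their backs; the gripper's body (76 mm by 85 mm) begins 54 mm behind the grasp point. The pads swing forward as they close: fully open they stand 13 mm farther back than shut.
Start: joints at [-1.381, 0.398, 0.045, 1.537, -0.019, 1.207, -0.051], TCP at [0.185, 0.623, 0.231] pointing down, gripper open.
Joint ranges: [-2.82, 2.82], [-0.49, 2.23], [-1.37, 1.46], [0, 2.46], [-1.36, 4.5], [0.23, 2], [-2.94, 2.94]. Speed limits (rad/s): [2.57, 2.57, 3.14, 3.14, 3.14, 3.14, 3.14].

## Interface

Orientations are given as a rotation vector (axis times angle).
In Python, from plant import read_state, cams, ticket, recognise, trace gives the robot as it stands.
- The arm moves only by the shell command python3 -m inch 'ROWS' [OPENING] [FORCE]. ROWS is JSON, a list that holds one entry, the list of rows, each a list of 4 numbers: the shift along the tool's x, y, z in m, then the turn about the tool's z in rad. In form: [[[x, y, z, yaw], ...]]. A call has 1 to 20 rows; each row is the pose to reach, as a shift and turn from the pose commanded when the call began, along the tool's axes at that moment; what a row does not reach only later rows make up. A row lasts 1/8 s, in which the tool goes at most 62.5 mm and 10.7 degrees, less where a joint would pass 70% of its speed; a pose out of reach is approached as far as the arm can. A call with a gripper value outside its range is refused whole. OPENING is the finger opening in m, from 0 to 0.0854, set as the call begins (- or left out, the last holds). The fingers move at their own pace and stop on an object; FORCE is the grip in N (left out, the last holds). Time passes only in rows, so rows that repeat a pose let the fingers close. It gives the time, the measured TCP pose, the force, the opening and the grip force at its end, in the units of the state.
- read_state(): the state, without advancing time (a new reading comes with each control period).
- cams.grab_frame(name): name is "side" or "top"; returns the picture (400x640x3 uint8, red, green, blue); there is no depth.
- cams.camera_info(name): a dict with "vertical_fov" (degrees; the focal length in pixels is half the picture's height over the tangent of half this angle, whatever the lens; pixels are square), "cx", "cy" (the principal point, pixels), "camera_from_world" (4x4, takes a point from world to camera coordinates). Camera axes: x right, y up, looking along -z (the intrinsics and any distortion apply to the point x, -y, -z); pixel columns grow to the right and rows downward; lengths in m; the calibration is good to about 2 mm. A picture is of the moment at which its call begins. camera_info takes no time and is no camera call.
- ticket.finish_job(): hands the job in; it is judged then, once.
Trained networks look in the newest picture that a camera, given by its name, has taken for a name from the list of things; names that differ only in an ending like _2 or _b are one class to them, and where a whole thing is asked for, a point or a joint stands for the part that bears it (a point fixed in the world has none). Each returns a list of dicts, best first, with "score" (0 to 1); they miss things now and then, are a little off and sometimes report something else, mostly with a low value. They report only what shows in the picture. A call takes as long as a camera call.
- recognise(camera, query): "rect" ([left, top, right, bottom] in pixels, round what is visible of it).
- trace(camera, query): "region" (400x640 bool, what is visible of it) and "rect" ([left, top, right, bottom] in pixels, round what is visible of it).
The state is a dict: "time_s": time; "joint_pos": joint angles; "joint_velocities": joint speeds; "joint_efforts": joint torques, N m; "ee_pos": TCP position; "eef_rot": TCP orientation; "force": force on the tool from outside, world axes, zero at the start; "ft_torque": the same for the moment, N m; "grip_width": finger opening in m; "grip_force": force on a finger pad.
Only numpy, scipy, OpenCV 4.12 (cv2) and the standard library are available. Lean on these libraries where they do the work, as an engineer would, in place of code of your own. Each camera call takes 0.05 s, during which the arm holds its last target. There are 200 camera calls.

## Working session

There is one attempt and no reset: what is moved stays moved. The work goes in short steps, Python scripts to look and compute and a shell command to move; the robot and the scene stay as the last step left them, time stands still between calls to the robot, and variables do not carry over. Pictures are saved under pics/ and viewed, at most 10 in all, crops included, and the job is handed in when it is done.

```bash
ls; mkdir -p pics; python3 - <<'E'
from plant import *
import cv2,numpy as np
print(read_state())
for n in("top","side"):
    i=cams.camera_info(n);print(n,i)
    cv2.imwrite(f"pics/{n}0.png",cams.grab_frame(n)[:,:,::-1])
    for q in("kidney","tray","dock","test_pot","masking_tape"):
        r=trace(n,q)
        for d in r[:2]:
            c=np.argwhere(d["region"]).mean(0)[::-1]
            print(n,q,round(d["score"],2),d["rect"],c)
E
```

```text
pics
{'time_s': 0.0, 'joint_pos': array([-1.38100339,  0.39921565,  0.04501663,  1.5378985 , -0.01870894,
        1.20691791, -0.05067168]), 'joint_velocities': array([ 1.13065270e-03, -7.24614132e-05, -6.07939244e-04, -6.14822672e-04,
       -9.74358275e-04, -1.16127565e-03, -8.53399348e-04]), 'joint_efforts': array([-2.33701840e-04, -4.75112271e+01,  1.36450443e+00, -2.54222649e+01,
        1.15252225e-02,  9.37620207e-03, -1.29555715e-05]), 'ee_pos': array([0.18489912, 0.6224675 , 0.23023962]), 'eef_rot': array([-0.45179847, -3.10876619,  0.00315895]), 'force': array([-0.02428199, -0.0214954 ,  0.67413545]), 'ft_torque': array([-0.00386162, -0.00635735,  0.02737683]), 'grip_force': 0.0, 'grip_width': 0.08527836834016089}
top {'vertical_fov': 42.083891095592264, 'cx': 320.13739606586677, 'cy': 192.40568409687353, 'camera_from_world': array([[ 3.75205279e-04, -9.99852422e-01, -1.71753540e-02,
         8.36057498e-02],
       [ 9.89787658e-01, -2.07701306e-03,  1.42534477e-01,
        -5.61594657e-01],
       [-1.42549116e-01, -1.70534331e-02,  9.89640809e-01,
        -1.19964549e+00
[... 559 characters left out ...]
rld': array([[ 0.99955315,  0.02540635,  0.01574859, -0.5440128 ],
       [-0.02592615,  0.47464659,  0.87979455, -0.05344988],
       [ 0.01487736, -0.87980971,  0.47509318, -1.22527262],
       [ 0.        ,  0.        ,  0.        ,  1.        ]])}
side kidney 0.72 [259.4, 254.3, 297.8, 277.6] [274.68218623 267.20445344]
side tray 0.8 [287.0, 174.1, 351.8, 215.3] [318.91765311 194.99433865]
side dock 0.72 [286.6, 171.2, 380.5, 235.2] [337.04449103 202.59655253]
side test_pot 0.64 [338.4, 236.9, 367.9, 274.2] [353.13777268 253.84156142]
side test_pot 0.24 [291.3, 170.1, 351.1, 216.9] [319.14271605 194.72246914]
side masking_tape 0.94 [376.9, 247.4, 426.1, 286.7] [400.56140351 267.41403509]
```

```bash
python3 - <<'E'
import cv2
a=cv2.imread("pics/top0.png")[90:290,200:467];b=cv2.imread("pics/side0.png")[140:300,230:444]
cv2.imwrite("pics/tz.png",cv2.resize(a,(800,600),interpolation=3))
cv2.imwrite("pics/sz.png",cv2.resize(b,(800,598),interpolation=3))
E
```

```text
(no output)
```

View pics/tz.png

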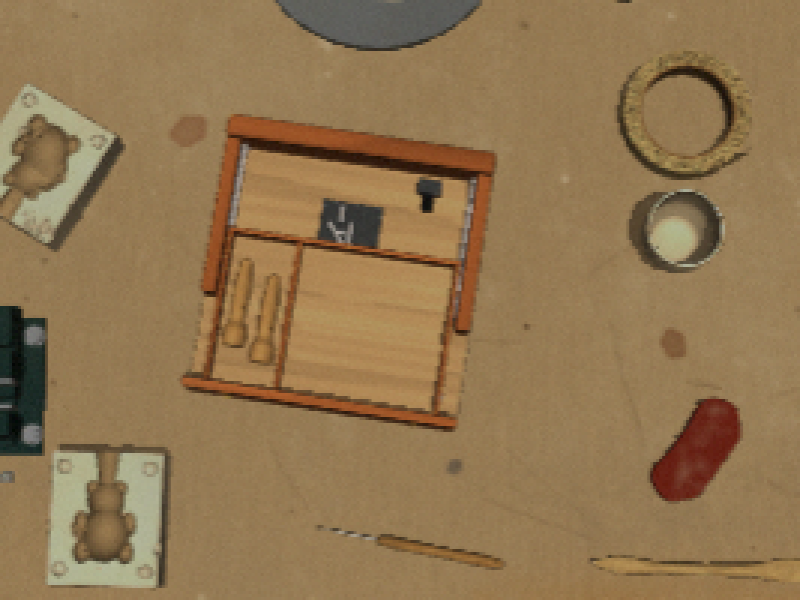

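View pics/top0.png

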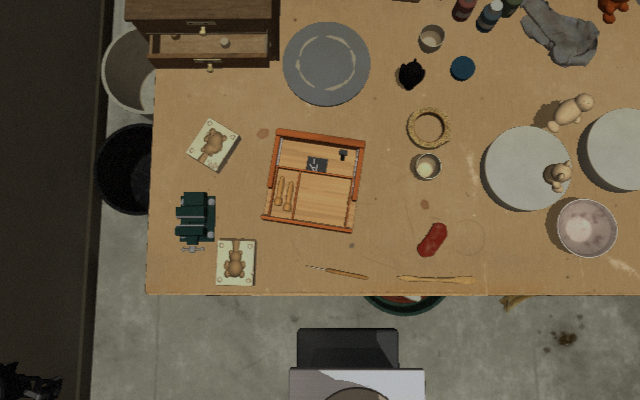

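View pics/sz.png

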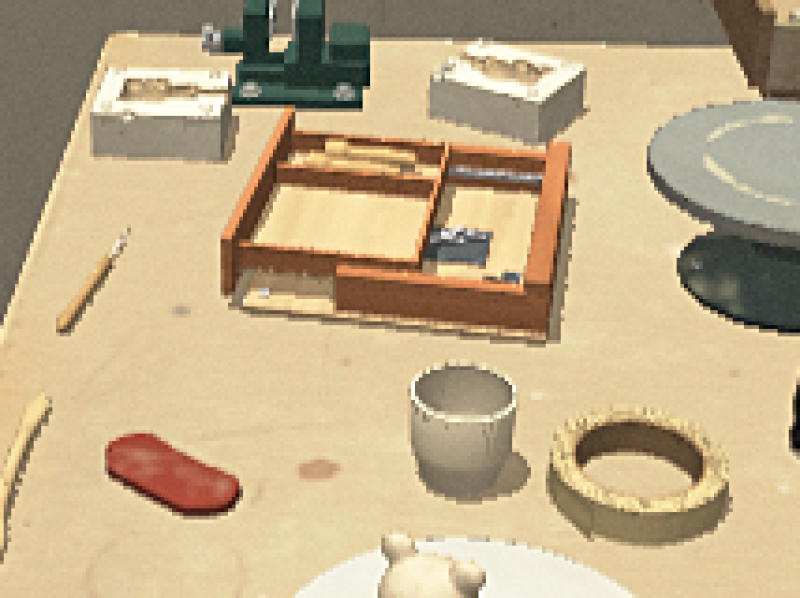

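```bash
cat > h.py <<'E'
from plant import *
import cv2,numpy as np
def px2w(n,uv,z):
    i=cams.camera_info(n);M=i["camera_from_world"];f=200/np.tan(np.radians(i["vertical_fov"])/2)
    R,t=M[:3,:3],M[:3,3];o=-R.T@t;out=[]
    for u,v in np.atleast_2d(uv):
        d=R.T@np.array([(u-i["cx"])/f,-(v-i["cy"])/f,-1]);out.append((o+d*(z-o[2])/d[2])[:2])
    return np.array(out)
def mask(n,q,z):
    cams.grab_frame(n);r=trace(n,q)
    if not r: return None
    c,_=cv2.findContours(r[0]["region"].astype(np.uint8),cv2.RETR_EXTERNAL,cv2.CHAIN_APPROX_NONE)
    c=max(c,key=len)[:,0,:].astype(float)
    w=px2w(n,c,z);return w,cv2.minAreaRect((w*1000).astype(np.float32)),px2w(n,np.argwhere(r[0]["region"])[:,::-1],z).mean(0)
E
python3 - <<'E'
from h import *
for n in("top","side"):
    w,r,m=mask(n,"kidney",.007);print(n,r,m)
T=lambda a:np.array(a)/2.996+[200,90]
S=lambda a:np.array(a)/3.738+[230,140]
f=px2w("top",T([(184,384),(455,428)]),.058);print("front top",f,np.linalg.norm(f[0]-f[1]),f.mean(0))
d=f[0]-f[1];print("yaw of dock y", np.arctan2(-d[0],d[1]))
print("bay tops top",px2w("top",T([(280,385),(437,410),(458,262),(302,243)]),.045))
fs=px2w("side",S([(291,110),(230,240)]),.058);print("front side cam",fs,np.linalg.norm(fs[0]-fs[1]))
print("dock corners top z.05",px2w("top",T([(230,120),(496,155)]),.05))
for q in("test_pot","masking_tape","mould_front","needle_tool","wood_tool"):
    for n in("top","side"):
        a=mask(n,q,.02)
        if a:print(n,q,a[1])
E
```

```text
top ((450.1086120605469, -187.93519592285156), (42.19407272338867, 92.69572448730469), 52.61081314086914) [ 0.45009037 -0.1874402 ]
side ((452.2848205566406, -190.31484985351562), (46.44491195678711, 99.45844268798828), 52.2801513671875) [ 0.45356154 -0.19118027]
front top [[0.49855866 0.22030155]
 [0.46404907 0.0090191 ]] 0.21408218531012874 [0.48130387 0.11466033]
yaw of dock y -0.16190427070726343
bay tops top [[0.49889478 0.14609767]
 [0.47904055 0.02246298]
 [0.59696775 0.00496521]
 [0.61269533 0.12937541]]
front side cam [[0.50682014 0.21461529]
 [0.47529187 0.00445606]] 0.21251102390941917
dock corners top z.05 [[ 0.71264956  0.18773018]
 [ 0.6829342  -0.0259448 ]]
top test_pot ((627.4620361328125, -179.79629516601562), (61.83772277832031, 68.56619262695312), 43.634033203125)
side test_pot ((628.9154663085938, -152.7878875732422), (137.9427490234375, 65.36803436279297), 89.18182373046875)
top masking_tape ((724.6290893554688, -184.57681274414062), (103.60923767089844, 106.39603424072266), 89.71073913574219)
side masking_tape ((725.3131103515625, -192.91738891601562), (135.2783660888672, 104.68800354003906), 80.39298248291016)
top mould_front ((396.3001403808594, 283.4813232421875), (98.44081115722656, 110.3486328125), 88.25825500488281)
side mould_front ((393.5791015625, 283.3304443359375), (117.42694091796875, 174.080322265625), 3.526564836502075)
top needle_tool ((370.4871826171875, 22.103084564208984), (92.2930908203125, 8.297961235046387), 78.83876037597656)
top wood_tool ((357.39862060546875, -193.637939453125), (176.39903259277344, 16.512380599975586), 89.00366973876953)
side wood_tool ((363.6694030761719, -217.61880493164062), (180.62351989746094, 16.737783432006836), 88.72029113769531)
```

```bash
cat >> h.py <<'E'
from scipy.spatial.transform import Rotation as Ro
def go(p,ang):  # world TCP target, tool y angle deg -> shift, yaw
    s=read_state();R=Ro.from_rotvec(s["eef_rot"]).as_matrix();a=np.degrees(np.arctan2(R[1,1],R[0,1]))
    d=(ang-a+90)%180-90
    print(np.round(R.T@(np.array(p)-s["ee_pos"]),4),"yaw",round(-np.radians(d),3),"pos",s["ee_pos"].round(4),"F",s["force"].round(2),"t",round(s["time_s"],2))
E
python3 - <<'E'
from h import *
go([.42,.3,.2],73);go([.451,-.189,.12],52.5)
E
```

```text
[-0.3172 -0.2429  0.0313] yaw 0.008 pos [0.1851 0.6231 0.2313] F [ 0.33 -0.92  0.01] t 1.8
[-0.4861 -0.7029  0.1112] yaw 0.366 pos [0.1851 0.6231 0.2313] F [ 0.33 -0.92  0.01] t 1.8
```

```bash
python3 -m inch '[[[-0.317,-0.243,0.02,0.1],[-0.317,-0.243,0.02,0.2],[-0.317,-0.243,0.02,0.366],[-0.317,-0.243,0.02,0.366],[-0.317,-0.243,0.02,0.366],[-0.317,-0.243,0.02,0.366],[-0.486,-0.703,0.05,0.366],[-0.486,-0.703,0.05,0.366],[-0.486,-0.703,0.05,0.366],[-0.486,-0.703,0.08,0.366],[-0.486,-0.703,0.11,0.366],[-0.486,-0.703,0.111,0.366],[-0.486,-0.703,0.111,0.366],[-0.486,-0.703,0.111,0.366],[-0.486,-0.703,0.111,0.366],[-0.486,-0.703,0.111,0.366]]]' 0.065 30
python3 - <<'E'
from h import *
go([.451,-.189,.12],52.5);go([.451,-.189,.0],52.5);print(read_state()["joint_pos"].round(2))
for n in("side","top"):
    cv2.imwrite(f"pics/{n}1.png",cams.grab_frame(n)[:,:,::-1])
a=cv2.imread("pics/side1.png")[160:310,190:390];cv2.imwrite("pics/s1z.png",cv2.resize(a,(800,600),interpolation=3))
E
```

```text
time_s: 3.8
ee_pos: [0.4503, -0.191, 0.1201]
eef_rot: [-1.016, -2.972, 0.002]
force: [-0.1, 0.6, 0.2]
grip_width: 0.065
grip_force: 0.0
[0.0007 0.002  0.0001] yaw -0.004 pos [ 0.4503 -0.191   0.1201] F [-0.12  0.58  0.15] t 3.8
[0.0006 0.0021 0.1201] yaw -0.004 pos [ 0.4503 -0.191   0.1201] F [-0.12  0.58  0.15] t 3.8
[-0.27  0.29  0.68  2.05 -0.24  0.88  1.46]
```

View pics/s1z.png

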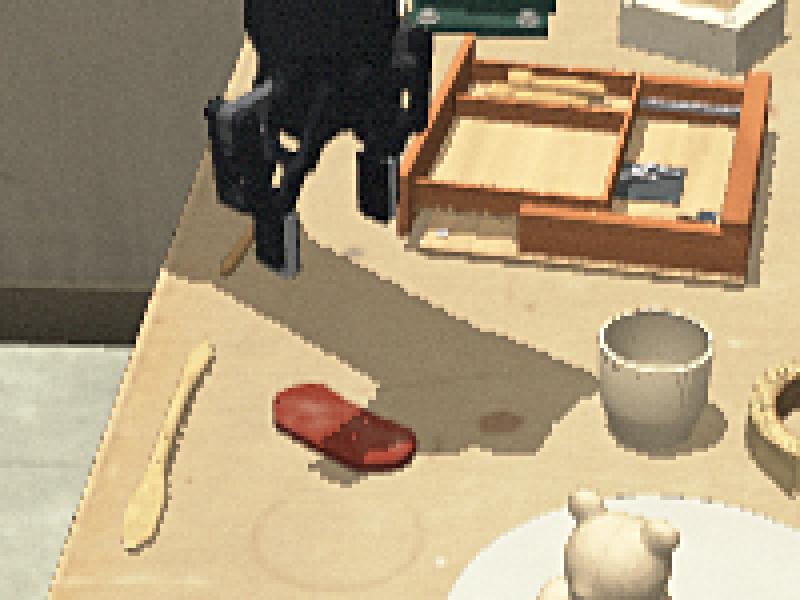

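The gripper hovers over the kidney (crop ~(345,425)), with fingertips at (280,270) and (375,215) straddling its width. Descending.

```bash
python3 -m inch '[[[0.0,0.001,0.05,0],[0.0,0.001,0.09,0],[0.0,0.001,0.11,0],[0.0,0.001,0.115,0],[0.0,0.001,0.119,0],[0.0,0.001,0.119,0],[0,0.001,0.119,0]]]' 0.065 30
python3 - <<'E'
from h import *
a=cams.grab_frame("side")[:,:,::-1];cv2.imwrite("pics/s2.png",cv2.resize(a[210:300,220:340],(800,600),interpolation=3))
E
```

```text
time_s: 4.78
ee_pos: [0.4521, -0.1884, 0.002]
eef_rot: [1.009, 2.973, 0.001]
force: [0.0, 0.4, 0.2]
grip_width: 0.0651
grip_force: 0.0
```

View pics/s2.png

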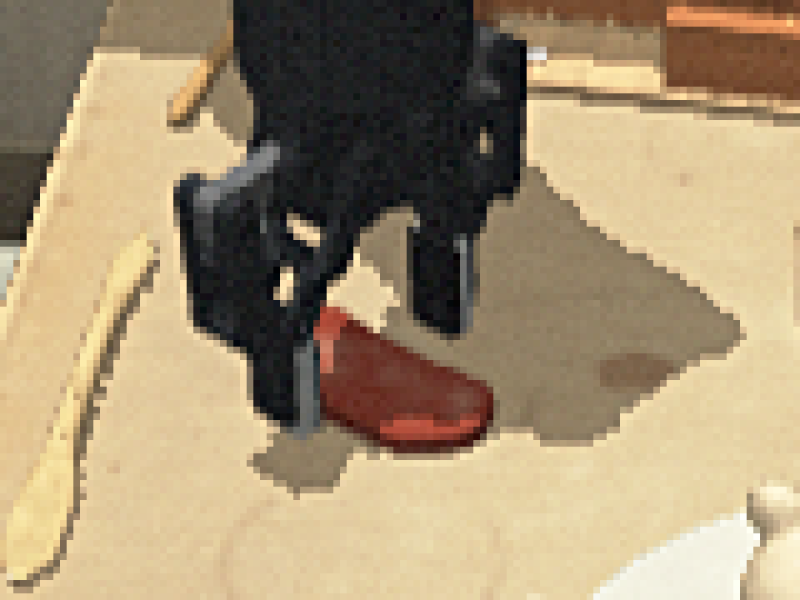

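The fingers straddle the kidney, with the near tip at (300,430) just above the table and the far tip at (455,330). Closing slightly lower.

```bash
python3 -m inch '[[[0,0,0.002,0],[0,0,0.002,0],[0,0,0.002,0],[0,0,0.002,0],[0,0,0.002,0],[0,0,0.002,0]]]' 0.02 30
python3 -m inch '[[[0,0,-0.03,0],[0,0,-0.06,0],[0,0,-0.12,0],[0,0,-0.12,0],[0,0,-0.12,0]]]'
python3 - <<'E'
from h import *
go([.547,.076,.13],81);go([.547,.076,.06],81)
E
```

```text
time_s: 5.58
ee_pos: [0.4517, -0.1883, -0.0005]
eef_rot: [1.01, 2.974, 0.001]
force: [-0.2, 1.1, 5.5]
grip_width: 0.0413
grip_force: 30.9
time_s: 6.2
ee_pos: [0.4509, -0.1879, 0.1188]
eef_rot: [-1.009, -2.974, -0.001]
force: [-1.1, 0.2, -0.6]
grip_width: 0.0413
grip_force: 30.8
[ 0.0843  0.2679 -0.0111] yaw -0.497 pos [ 0.4509 -0.1879  0.1188] F [-1.13  0.17 -0.64] t 6.2
[0.0843 0.2678 0.0589] yaw -0.497 pos [ 0.4509 -0.1879  0.1188] F [-1.13  0.17 -0.64] t 6.2
```

```bash
python3 -m inch '[[[0.02,0.06,-0.011,-0.15],[0.04,0.12,-0.011,-0.3],[0.06,0.18,-0.011,-0.45],[0.075,0.23,-0.011,-0.497],[0.084,0.267,-0.011,-0.497],[0.084,0.267,-0.011,-0.497],[0.084,0.267,-0.011,-0.497],[0.084,0.267,-0.011,-0.497]]]'
python3 - <<'E'
from h import *
a=cams.grab_frame("side")[:,:,::-1];b=cams.grab_frame("top")[:,:,::-1]
cv2.imwrite("pics/s3.png",np.hstack([cv2.resize(a[130:250,260:390],(400,369)),cv2.resize(b[100:250,250:400],(400,369))]))
go([.547,.076,.029],81)
E
```

```text
time_s: 7.2
ee_pos: [0.5465, 0.0726, 0.1296]
eef_rot: [-0.252, -3.13, 0.002]
force: [0.4, -0.2, -0.1]
grip_width: 0.0416
grip_force: 30.8
[0.0003 0.0029 0.1011] yaw -0.003 pos [0.5469 0.0731 0.1301] F [-0.07  0.59 -0.61] t 7.3
```

View pics/s3.png

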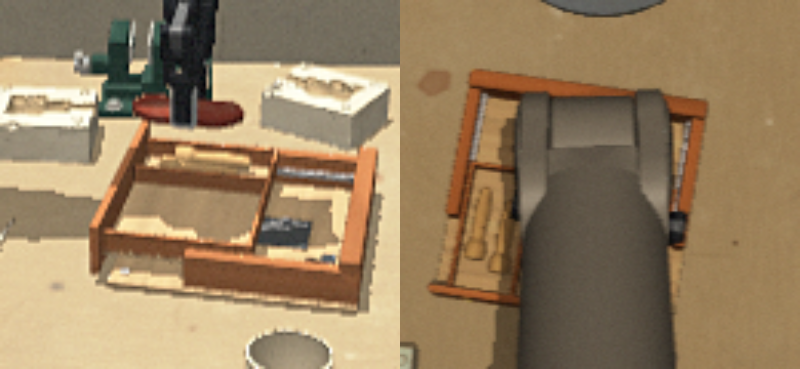

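The kidney is held flat above the tray (left panel ~(190,110)), aligned lengthwise with the tray. Lowering and releasing.

```bash
python3 -m inch '[[[0,0.003,0.04,0],[0,0.003,0.075,0],[0,0.003,0.09,0],[0,0.003,0.096,0],[0,0.003,0.1,0],[0,0.003,0.1,0],[0,0.003,0.1,0]]]'
```

```text
time_s: 8.18
ee_pos: [0.5485, 0.0777, 0.0311]
eef_rot: [0.247, 3.13, 0.001]
force: [0.1, -1.1, -1.4]
grip_width: 0.0414
grip_force: 30.8
```

```bash
python3 -m inch '[[[0,0,0.003,0],[0,0,0.003,0],[0,0,0.003,0]]]'
python3 -m inch '[[[0,0,0,0],[0,0,0,0],[0,0,0,0],[0,0,0,0]]]' 0.062
python3 -m inch '[[[0,0,-0.03,0],[0,0,-0.06,0],[0,0,-0.12,0],[0,0,-0.12,0],[0.06,0,-0.12,0],[0.12,0,-0.12,0],[0.16,0,-0.12,0],[0.16,0,-0.12,0],[0.16,0,-0.12,0]]]'
python3 - <<'E'
from h import *
R=Ro.from_rotvec(read_state()["eef_rot"]).as_matrix();print(R.round(2))
a=cams.grab_frame("side")[:,:,::-1];b=cams.grab_frame("top")[:,:,::-1]
cv2.imwrite("pics/s4.png",np.hstack([cv2.resize(a[130:250,260:390],(400,369)),cv2.resize(b[100:250,250:400],(400,369))]))
for n in("side","top"):
  m=mask(n,"kidney",.034)
  if m:print(n,m[1])
E
```

```text
time_s: 8.55
ee_pos: [0.5478, 0.0776, 0.0273]
eef_rot: [-0.247, -3.132, -0.0]
force: [0.1, -0.2, 0.4]
grip_width: 0.0411
grip_force: 30.8
time_s: 9.05
ee_pos: [0.5479, 0.0776, 0.0273]
eef_rot: [0.247, 3.132, 0.0]
force: [0.4, -1.0, 0.2]
grip_width: 0.0621
grip_force: 0.0
time_s: 10.18
ee_pos: [0.3906, 0.1027, 0.1474]
eef_rot: [0.247, 3.131, 0.001]
force: [0.4, -0.0, 2.0]
grip_width: 0.0616
grip_force: 0.0
[[-0.99  0.16  0.  ]
 [ 0.16  0.99  0.  ]
 [-0.    0.   -1.  ]]
side ((544.7700805664062, 71.72151184082031), (55.58504867553711, 94.26492309570312), 82.45556640625)
top ((544.611572265625, 76.16999053955078), (39.097808837890625, 88.81957244873047), 83.19257354736328)
```

View pics/s4.png

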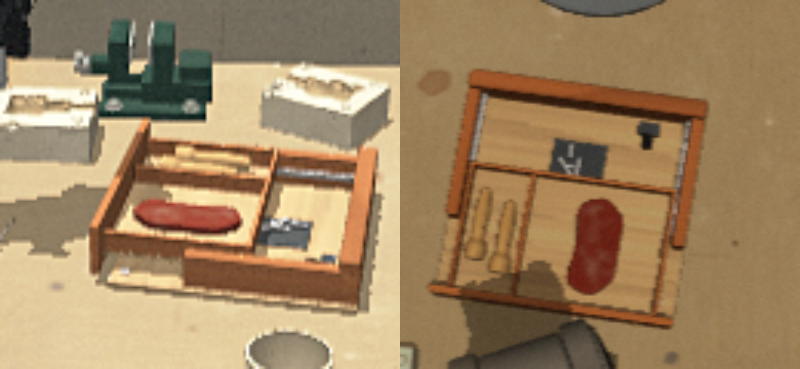

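The kidney lies flat in the bay (right panel ~(595,247)), and the tray is still out. Next I'll go in front of the tray with the fingers closed.

```bash
python3 - <<'E'
from h import *
go([.434,.1225,.03],81)
E
```

```text
[-0.0398  0.0268  0.1172] yaw -0.002 pos [0.3905 0.1024 0.1472] F [-0.09  0.82  0.03] t 10.47
```

```bash
python3 -m inch '[[[-0.04,0.026,0,0],[-0.04,0.026,0.03,0],[-0.04,0.026,0.08,0],[-0.04,0.026,0.117,0],[-0.04,0.026,0.117,0],[-0.04,0.026,0.117,0],[-0.04,0.026,0.117,0]]]' 0 20
python3 -m inch '[[[-0.005,0,0,0],[-0.01,0,0,0],[-0.015,0,0,0],[-0.02,0,0,0],[-0.02,0,0,0],[-0.02,0,0,0]]]'
python3 -c "
from h import *
go([.467,.117,.03],81)"
```

```text
time_s: 11.35
ee_pos: [0.435, 0.1227, 0.0319]
eef_rot: [0.247, 3.129, 0.003]
force: [0.7, -0.3, 0.5]
grip_width: -0.0001
grip_force: 0.0
time_s: 12.1
ee_pos: [0.453, 0.1189, 0.0302]
eef_rot: [-0.247, -3.131, 0.0]
force: [0.7, 0.1, 0.4]
grip_width: 0.0
grip_force: 0.0
[-0.0142  0.0004  0.0002] yaw -0.001 pos [0.453  0.1189 0.0302] F [0.71 0.07 0.4 ] t 12.1
```

```bash
python3 -m inch '[[[-0.003,0,0,0],[-0.006,0,0,0],[-0.009,0,0,0],[-0.012,0,0,0],[-0.015,0,0,0],[-0.018,0,0,0],[-0.021,0,0,0],[-0.021,0,0,0],[-0.021,0,0,0]]]'
python3 -m inch '[[[-0.002,0,0,0],[-0.004,0,0,0],[-0.006,0,0,0],[-0.008,0,0,0],[-0.01,0,0,0],[-0.01,0,0,0],[-0.01,0,0,0]]]'
```

```text
time_s: 13.22
ee_pos: [0.4735, 0.1157, 0.0302]
eef_rot: [-0.247, -3.131, -0.0]
force: [-1.9, 1.4, 0.5]
grip_width: -0.0005
grip_force: 0.7
time_s: 14.1
ee_pos: [0.4839, 0.1141, 0.0302]
eef_rot: [0.247, 3.132, 0.0]
force: [-1.1, 0.3, -1.4]
grip_width: -0.0002
grip_force: 1.0
```

```bash
python3 -m inch '[[[-0.003,0,0,0],[-0.006,0,0,0],[-0.009,0,0,0],[-0.012,0,0,0],[-0.015,0,0,0],[-0.018,0,0,0],[-0.021,0,0,0],[-0.024,0,0,0],[-0.024,0,0,0],[-0.024,0,0,0]]]'
python3 -m inch '[[[-0.001,0,0,0],[-0.002,0,0,0],[-0.003,0,0,0],[-0.004,0,0,0],[-0.004,0,0,0]]]'
python3 -c "
from h import *
mm=mask('side','kidney',.034);print(mm and mm[1])
a=cams.grab_frame('side')[:,:,::-1];cv2.imwrite('pics/s5.png',cv2.resize(a[130:250,260:390],(650,600)))"
```

```text
time_s: 15.35
ee_pos: [0.5077, 0.1103, 0.0302]
eef_rot: [0.247, 3.131, 0.0]
force: [-2.6, 1.2, -2.6]
grip_width: -0.0003
grip_force: 1.5
time_s: 15.98
ee_pos: [0.5108, 0.1098, 0.0302]
eef_rot: [-0.247, -3.13, -0.0]
force: [-4.9, 1.0, -0.1]
grip_width: -0.0001
grip_force: 2.5
((585.4319458007812, 64.49447631835938), (52.98553466796875, 92.25843811035156), 80.14533233642578)
```

View pics/s5.png

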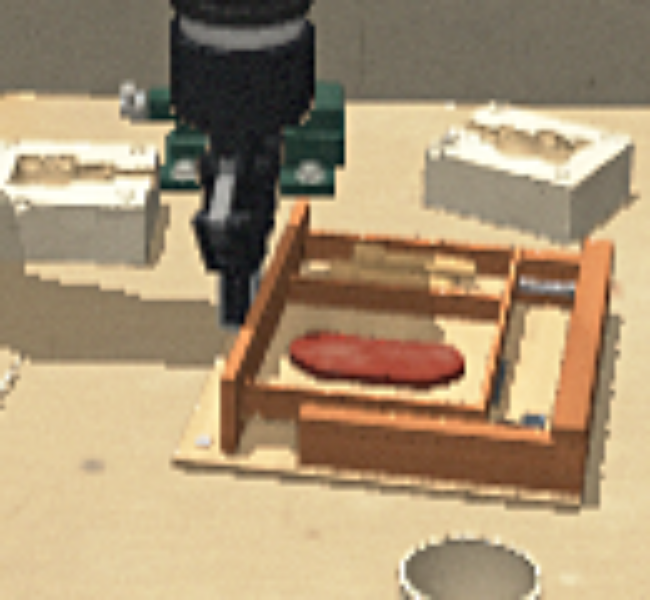

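The closed fingers press the middle of the tray front (~(235,320)). The tray has moved in about 41 mm and the kidney is flat. I'll go on in 1 mm steps.

```bash
python3 -m inch '[[[-0.001,0,0,0],[-0.002,0,0,0],[-0.002,0,0,0],[-0.002,0,0,0]]]' | egrep 'ee_pos|^force|grip_f'
python3 -m inch '[[[-0.001,0,0,0],[-0.002,0,0,0],[-0.002,0,0,0],[-0.002,0,0,0]]]'| egrep 'ee_pos|^force|grip_f'
python3 -c "
from h import *
print(np.mean([read_state()['force'] for _ in range(5)],0))"
```

```text
ee_pos: [0.5127, 0.1095, 0.0302]
force: [-4.9, 1.9, -0.4]
grip_force: 2.6
ee_pos: [0.5146, 0.1092, 0.0302]
force: [-6.2, 1.9, 0.8]
grip_force: 2.8
[-6.2014972   1.88697903  0.81876202]
```

```bash
for i in 1; do python3 -m inch '[[[-0.001,0,0,0],[-0.001,0,0,0],[-0.001,0,0,0]]]' | egrep 'ee_pos|^force|grip_f'; done
python3 -m inch '[[[-0.001,0,0,0],[-0.001,0,0,0],[-0.001,0,0,0]]]' | egrep 'ee_pos|^force|grip_f'
```

```text
ee_pos: [0.5155, 0.1091, 0.0303]
force: [-5.7, 1.8, 0.6]
grip_force: 2.9
ee_pos: [0.5164, 0.1089, 0.0302]
force: [-5.6, 2.2, 1.0]
grip_force: 2.9
```

```bash
python3 -m inch '[[[-0.001,0,0,0],[-0.001,0,0,0],[-0.001,0,0,0]]]' | egrep 'ee_pos|^force|grip_f'
```

```text
ee_pos: [0.5174, 0.1088, 0.0302]
force: [-5.5, 1.6, 0.9]
grip_force: 2.9
```

```bash
python3 -m inch '[[[-0.001,0,0,0],[-0.0015,0,0,0],[-0.0015,0,0,0],[-0.0015,0,0,0]]]' | egrep 'ee_pos|^force|grip_f'
```

```text
ee_pos: [0.5186, 0.1086, 0.0302]
force: [-6.0, 1.6, 2.0]
grip_force: 3.2
```

```bash
python3 -m inch '[[[-0.001,0,0,0],[-0.0015,0,0,0],[-0.0015,0,0,0],[-0.0015,0,0,0]]]' | egrep 'ee_pos|^force|grip_f'
```

```text
ee_pos: [0.5201, 0.1084, 0.0302]
force: [-7.2, 2.0, 2.2]
grip_force: 3.3
```

```bash
python3 -m inch '[[[-0.001,0,0,0],[-0.001,0,0,0],[-0.001,0,0,0]]]' | egrep 'ee_pos|^force|grip_f'
```

```text
ee_pos: [0.5211, 0.1082, 0.0302]
force: [-6.0, 1.6, 1.8]
grip_force: 3.3
```

```bash
python3 -m inch '[[[-0.001,0,0,0],[-0.0015,0,0,0],[-0.0015,0,0,0],[-0.0015,0,0,0]]]' | egrep 'ee_pos|^force|grip_f'
```

```text
ee_pos: [0.5223, 0.108, 0.0302]
force: [-7.3, 1.2, 3.0]
grip_force: 3.5
```

```bash
python3 -m inch '[[[-0.001,0,0,0],[-0.001,0,0,0],[-0.001,0,0,0]]]' | egrep 'ee_pos|^force|grip_f'
```

```text
ee_pos: [0.5236, 0.1078, 0.0302]
force: [-5.5, 2.1, 1.6]
grip_force: 3.1
```

```bash
python3 -m inch '[[[-0.001,0,0,0],[-0.0015,0,0,0],[-0.0015,0,0,0],[-0.0015,0,0,0]]]' | egrep 'ee_pos|^force|grip_f'
```

```text
ee_pos: [0.5261, 0.1074, 0.0302]
force: [-4.8, 1.9, -0.2]
grip_force: 2.2
```

```bash
python3 -m inch '[[[-0.001,0,0,0],[-0.001,0,0,0],[-0.001,0,0,0]]]' | egrep 'time|ee_pos|^force|grip_f'
```

```text
time_s: 21.38
ee_pos: [0.5273, 0.1073, 0.0303]
force: [-3.4, 2.4, -1.2]
grip_force: 2.0
```

```bash
python3 -m inch '[[[-0.001,0,0,0],[-0.001,0,0,0],[-0.001,0,0,0]]]' | egrep 'time|ee_pos|^force|grip_f'
```

```text
time_s: 21.75
ee_pos: [0.5284, 0.107, 0.0303]
force: [-2.5, 2.0, -2.5]
grip_force: 1.8
```

```bash
python3 -m inch '[[[-0.001,0,0,0],[-0.001,0,0,0],[-0.001,0,0,0]]]' | egrep 'time|ee_pos|^force|grip_f'
```

```text
time_s: 22.12
ee_pos: [0.5289, 0.1069, 0.0303]
force: [-4.7, 2.2, -0.9]
grip_force: 2.4
```

```bash
python3 -m inch '[[[-0.001,0,0,0],[-0.001,0,0,0],[-0.001,0,0,0]]]' | egrep 'time|ee_pos|^force|grip_f'
```

```text
time_s: 22.5
ee_pos: [0.5298, 0.1068, 0.0303]
force: [-5.7, 2.0, -0.4]
grip_force: 2.5
```

```bash
python3 -m inch '[[[-0.001,0,0,0],[-0.001,0,0,0],[-0.001,0,0,0]]]' | egrep 'time|ee_pos|^force|grip_f'
```

```text
time_s: 22.88
ee_pos: [0.5302, 0.1068, 0.0303]
force: [-5.0, 2.3, 0.2]
grip_force: 3.2
```

```bash
python3 -m inch '[[[-0.001,0,0,0],[-0.001,0,0,0],[-0.001,0,0,0]]]' | egrep 'time|ee_pos|^force|grip_f'
```

```text
time_s: 23.25
ee_pos: [0.5306, 0.1067, 0.0303]
force: [-7.8, 1.7, 2.8]
grip_force: 3.9
```

```bash
python3 -m inch '[[[-0.001,0,0,0],[-0.001,0,0,0],[-0.001,0,0,0]]]' | egrep 'time|ee_pos|^force|grip_f'
```

```text
time_s: 23.62
ee_pos: [0.531, 0.1066, 0.0303]
force: [-8.5, 2.5, 3.4]
grip_force: 4.6
```

```bash
python3 -m inch '[[[-0.001,0,0,0],[-0.001,0,0,0],[-0.001,0,0,0]]]' | egrep 'time|ee_pos|^force|grip_f'
```

```text
time_s: 24.0
ee_pos: [0.5314, 0.1066, 0.0303]
force: [-10.4, 2.7, 6.0]
grip_force: 5.3
```

```bash
python3 -m inch '[[[-0.001,0,0,0],[-0.001,0,0,0],[-0.001,0,0,0]]]' | egrep 'time|ee_pos|^force|grip_f'
```

```text
time_s: 24.38
ee_pos: [0.5318, 0.1065, 0.0303]
force: [-12.1, 2.5, 6.6]
grip_force: 6.0
```

```bash
python3 -m inch '[[[0.003,0,0,0],[0.006,0,0,0],[0.009,0,0,0],[0.012,0,0,0],[0.016,0,0,0],[0.022,0,0,0],[0.03,0,0,0],[0.05,0,0,0],[0.07,0,0,0],[0.07,0,0,0],[0.07,0,0,0],[0.07,0,0,0]]]'
python3 -c "
from h import *
for n in('side','top'):
  m=mask(n,'kidney',.034);print(n,m and m[1])
a=cams.grab_frame('side')[:,:,::-1];b=cams.grab_frame('top')[:,:,::-1]
cv2.imwrite('pics/s6.png',np.hstack([cv2.resize(a[130:250,260:390],(400,369)),cv2.resize(b[100:250,250:400],(400,369))]))"
```

```text
time_s: 25.88
ee_pos: [0.4672, 0.1168, 0.0306]
eef_rot: [0.248, 3.13, 0.0]
force: [-1.6, -0.3, -0.6]
grip_width: -0.0
grip_force: 0.0
side ((594.2037353515625, 63.13285827636719), (51.435386657714844, 90.09637451171875), 76.56199645996094)
top ((595.4031982421875, 67.311279296875), (42.918968200683594, 94.26837158203125), 81.20243072509766)
```

View pics/s6.png

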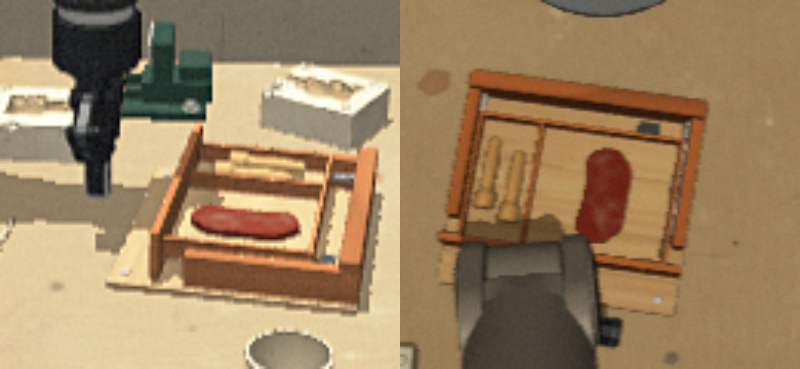

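The tray is in by about 51 mm, the fingers are clear of it (left panel ~(97,190)), and the kidney is flat in its bay. I'll hold briefly, recheck and hand in.

```bash
python3 -m inch '[[[0.01,0,0,0],[0.01,0,0,0],[0.01,0,0,0],[0.01,0,0,0],[0.01,0,0,0],[0.01,0,0,0]]]' | head -2
python3 -c "
from h import *
m=mask('top','kidney',.034);print(m and m[1])
if m and m[1][0][0]>585: print(ticket.finish_job())"
```

```text
time_s: 26.92
ee_pos: [0.4562, 0.1184, 0.0303]
((593.1865234375, 68.79360961914062), (39.36128616333008, 89.44490051269531), 79.88194274902344)
the job is handed in; nothing more can be done
None
```

The kidney lies flat in the larger compartment, the tray stays in on its own at about 50 mm after a press of about 12 N with nothing touching it, and the job is handed in at about 27 s (no verdict was returned).

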